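# Kit four components into their foam nests

## Robot

A 6-joint arm with a two-finger parallel gripper is mounted at the origin on the work surface. World frame = base frame: x ahead of the robot, y to its left, z up, the work surface at z = 0. Lengths are in m, angles in rad, forces in N, time in s.
With the tool pointing down it reaches from about 0.3 to 0.775 m from the base axis. Payload 14.6 kg.
Tool frame: the origin (TCP) lies on the centre line of the jaws, within the pads' length; the fingertips stand ctrl.tcp_to_tips ahead of it and the grasp point (between the pads) lies 2 mm behind it (ctrl.tcp_to_tips is the distance from the TCP to the fingertips, in m); z points along the fingers, y is the line along which they close (so a half turn about z gives the same grasp; the last joint's range is limited). The gripper opens to 94 mm and grips with 3 to 60 N. Pads are 16 mm wide; open, the fingers measure 119 mm over their backs; the gripper's body (75 mm by 177 mm) begins 78 mm behind the grasp point.
Start: joints at [-1.233, 0.3, 1.521, -0, 1.321, -0.067], TCP at [0.217, -0.506, 0.222] pointing down, gripper open.
Joint ranges: [-3.03, 3.03], [-0.79, 2.21], [0.23, 2.52], [-1.04, 4.18], [0, 3.07], [-2.55, 2.55]. Speed limits (rad/s): [2.22, 2.22, 2.57, 3.14, 3.14, 3.14].

## Interface

Orientations are given as [roll, pitch, yaw] about the fixed x, y, z axes, in that order (R = Rz(yaw) Ry(pitch) Rx(roll)).
In Python, from station import telemetry, viewer, hand_in, ctrl gives the robot as it stands.
- The arm moves only by the tool step_arm, never from a script. Its argument "plan" is a list of rows, each an object of numbers: "dx", "dy", "dz": the shift along the tool's x, y, z scaled (see below); "rx", "ry", "rz": the turn, a rotation vector about the tool's x, y, z scaled (see below); "claw": the closure, from 0 (fully open) to 1 (shut). In form: [{"dx": .., "dy": .., "dz": .., "rx": .., "ry": .., "rz": .., "claw": ..}, ...]. A call has 1 to 10 rows; each row shifts and turns the commanded pose from where the row before left it, along the tool's axes as they then stand; what a row does not reach is not made up. The controller multiplies each number of a shift by 0.1 m and each number of a turn by 90 degrees. A row lasts 1/10 s, in which the tool goes at most 50 mm and 8.59 degrees, less where a joint would pass 70% of its speed; a pose out of reach is approached as far as the arm can. A call with a number of a shift or a turn outside -1 to 1 is refused whole. A call with a gripper value outside its range is refused whole. The fingers move at their own pace and stop on an object; "grip_force" is the grip in N (left out, the last holds). Time passes only in rows, so rows that do not move let the fingers close. It gives the time, the measured TCP pose, the force, the opening and the grip force at its end, in the units of the state.
- telemetry.get_obs(): the state, without advancing time (a new reading comes with each control period).
- viewer.camera(name): name is "scene" or "top" or "wrist"; returns a dict with "img" (400x640x3 uint8, red, green, blue), "z_map" (400x640 float32, m along the optical axis (not along the pixel's ray), 0 where there is no reading), "fx", "fy", "cx", "cy" (pixels), "R" (3x3) and "t" (3): a world point X has camera coordinates R X + t; the wrist camera has in their place "tool_from_camera" (4x4, takes a point from camera to tool coordinates, whose origin is the TCP and whose axes are the flange's). Camera axes: x right, y down, z forward; pixel columns grow to the right and rows downward; lengths in m; the calibration is good to about 2 mm. A picture is of the moment at which its call begins: read the wrist's pose just before it.
- hand_in(): hands the job in; it is judged then, once.
Trained networks look in a picture, given as the dict that the camera call returned (one of the last four; its "shot" number tells which), for a name from the list of things; names that differ only in an ending like _2 or _b are one class to them, and where a whole thing is asked for, a point or a joint stands for the part that bears it (a point fixed in the world has none). Each returns a list of dicts, best first, with "score" (0 to 1); they miss things now and then, are a little off and sometimes report something else, mostly with a low value. They report only what shows in the picture. A call takes as long as a camera call.
- viewer.recognise(target, picture): "rect" ([left, top, right, bottom] in pixels, round what is visible of it).
The state is a dict: "time_s": time; "qpos": joint angles; "joint_vel": joint speeds; "tau": joint torques, N m; "ee_pos": TCP position; "eef_rot": TCP orientation; "force": force on the tool from outside, world axes, zero at the start; "moment": the same for the moment, N m; "grip_width": finger opening in m; "grip_force": force on a finger pad.
Only numpy, scipy, OpenCV 4.12 (cv2) and the standard library are available. Lean on these libraries where they do the work, as an engineer would, in place of code of your own. Each camera call takes 0.05 s, during which the arm holds its last target. There are 200 camera calls.

## Task

Lay out the kit for the next board: put the blue capacitor, the copper coil, the violet heatsink and the green terminal strip each into the black foam nest whose recess is cut to its own outline, standing upright the way it stands now and flat on the yellow floor of the recess. Set each down gently without dropping it, let go of it, and leave the solder spool and the screwdriver where they are.

Things in the scene. Friction and masses are not known exactly. Their poses are not given: they have to be found in the camera images.
- capacitor: loose capacitor can standing upright on the bench: dark blue cylinder with an aluminium top, 35 mm diameter, 50 mm tall, 50 to 100 g. Origin: centre of its underside; z up along the can
- coil: loose potted toroidal coil lying flat: copper-coloured round drum with radial windings and a black filled centre (not a hole), 56 mm diameter, 30 mm tall, 110 to 225 g. Origin: centre of its underside; z up along its axis
- heatsink: loose violet anodised heatsink, fins up: 60 x 40 x 32 mm (x, y, z), seven fins running along x; grip it across the 40 mm width, on the outer fins. 70 to 140 g. Origin: centre of its underside; x along the 60 mm side, z up
- terminal: loose green terminal strip, steel screw heads up: 80 x 24 x 30 mm (x, y, z); grip it across the 24 mm width. 40 to 85 g. Origin: centre of its underside; x along the 80 mm side, z up
- capacitor_nest: fixed black foam plate, 110 x 90 x 12 mm (x, y, z), with one small round recess, 51 mm diameter, for the capacitor. The recess is 8 mm deep, centred on the plate, with a flat yellow floor 4 mm above the bench. Origin: centre of the plate's underside, on the bench; z up
- coil_nest: fixed black foam plate, 110 x 90 x 12 mm (x, y, z), with one large round recess, 72 mm diameter, for the coil. The recess is 8 mm deep, centred on the plate, with a flat yellow floor 4 mm above the bench. Origin: centre of the plate's underside, on the bench; z up
- heatsink_nest: fixed black foam plate, 110 x 90 x 12 mm (x, y, z), with one broad rectangular recess, 76 mm along x by 56 mm along y, for the heatsink; either way round. The recess is 8 mm deep, centred on the plate, with a flat yellow floor 4 mm above the bench. Origin: centre of the plate's underside, on the bench; z up
- terminal_nest: fixed black foam plate, 110 x 90 x 12 mm (x, y, z), with one long narrow recess, 96 mm along x by 40 mm along y, for the terminal strip; either way round. The recess is 8 mm deep, centred on the plate, with a flat yellow floor 4 mm above the bench. Origin: centre of the plate's underside, on the bench; z up
- spool: bystander, to be left alone: solder spool with white flanges standing on its end, 60 mm diameter, 45 mm tall, right of the work (-y side). Origin: centre of its underside
- screwdriver: bystander, to be left alone: screwdriver with an orange handle lying on the bench, 160 mm long, left of the work (+y side). Origin: near the middle of its length, on the bench; x along it, towards the blade

How it is judged:
At the end, for the whole second after the job is handed in: Each part rests upright (under 0.08 rad) on its own recess floor (underside under 6 mm above the nest's), centred within 10.5 mm (capacitor, coil) or 13.5 mm (heatsink, strip), the heatsink aligned within 0.36 rad and the strip within 0.26 rad, either way round; all at rest (horizontal distance between capacitor and capacitor_nest below 0.0105 m and z of capacitor in the frame of capacitor_nest below 0.006 m and angle between each of capacitor, coil, heatsink, terminal's own z axis and vertical below 0.08 rad and linear speed of each of capacitor, coil, heatsink, terminal below 0.02 m/s and horizontal distance between coil and coil_nest below 0.0105 m and z of coil in the frame of coil_nest below 0.006 m and horizontal distance between heatsink and heatsink_nest below 0.0135 m and z of heatsink in the frame of heatsink_nest below 0.006 m and angle between the x axis of heatsink and the x axis of heatsink_nest, either way round below 0.36 rad and horizontal distance between terminal and terminal_nest below 0.0135 m and z of terminal in the frame of terminal_nest below 0.006 m and angle between the x axis of terminal and the x axis of terminal_nest, either way round below 0.26 rad); the robot touches nothing.
It fails at once if the spool is shifted by more than 30 mm (distance of spool from where it was at the start of the episode above 0.03 m).
It fails at once if the screwdriver is shifted by more than 30 mm (distance of screwdriver from where it was at the start of the episode above 0.03 m).
It fails at once if a component is dropped or thrown: it moves at over 0.75 m/s while not held (a free fall of some 30 mm) ((linear speed of capacitor above 0.75 m/s and contact force between the fingers and capacitor below 0.05 N) or (linear speed of coil above 0.75 m/s and contact force between the fingers and coil below 0.05 N) or (linear speed of heatsink above 0.75 m/s and contact force between the fingers and heatsink below 0.05 N) or (linear speed of terminal above 0.75 m/s and contact force between the fingers and terminal below 0.05 N)).
It also fails if it takes over 109 s, if anything falls off the work surface, if the arm or the gripper's body presses on something with over 40 N, if the wrist force passes 120 N, or if a joint passes its speed limit or range.

## Working session

There is one attempt and no reset: what is moved stays moved. The work goes in short steps, Python scripts to look and compute and a tool call to move; the robot and the scene stay as the last step left them, time stands still between calls to the robot, and variables do not carry over. Pictures are saved under pics/ and viewed, at most 14 in all, crops included, and the job is handed in when it is done.

Besides the shell and the picture viewer there is one more tool, called after "Emit:" as name([rows], argument=value, ...), one row to a line, values as JSON. step_arm: Moves the arm, as the interface text tells. Shifts and turns lie within -1 to 1; 1 stands for 0.1 m of shift or 90 degrees of turn. Its arguments: {"type":"object","properties":{"plan":{"type":"array"},"grip_force":{"type":"number"}},"required":["plan"]}

```bash
mkdir -p pics; ls
python3 - <<'E'
from station import telemetry, viewer, ctrl
import cv2,numpy as np
o=telemetry.get_obs(); print(o['time_s'],o['ee_pos'],o['eef_rot'],ctrl.tcp_to_tips)
p=viewer.camera("top"); cv2.imwrite("pics/top.png",p["img"][:,:,::-1])
print(p["R"],p["t"],p["fx"])
for n in "capacitor coil heatsink terminal capacitor_nest coil_nest heatsink_nest terminal_nest spool screwdriver".split():
    print(n,[(np.round(r["rect"]).tolist(),round(r["score"],2)) for r in viewer.recognise(n,p)[:3]])
np.savez("top.npz",**p)
E
```

```text
pics
0.0 [ 0.21653289 -0.50531954  0.22190072] [-3.14045290e+00 -9.58848651e-05  4.04811114e-01] 0.017
[[ 0.00206678 -0.99997592  0.0066252 ]
 [-0.99245606 -0.00286329 -0.12256742]
 [ 0.12258344 -0.0063219  -0.99243808]] [-1.82912225e-04  5.44096108e-01  1.14022826e+00] 459.4893586914026
capacitor [([412.0, 166.0, 432.0, 183.0], 0.68), ([266.0, 158.0, 302.0, 204.0], 0.38), ([346.0, 161.0, 364.0, 186.0], 0.17)]
coil [([223.0, 159.0, 246.0, 182.0], 0.69)]
heatsink [([348.0, 162.0, 368.0, 185.0], 0.62)]
terminal [([412.0, 230.0, 427.0, 260.0], 0.72)]
capacitor_nest [([215.0, 220.0, 250.0, 263.0], 0.79)]
coil_nest [([340.0, 225.0, 378.0, 267.0], 0.58)]
heatsink_nest [([274.0, 224.0, 311.0, 269.0], 0.96)]
terminal_nest [([267.0, 161.0, 301.0, 205.0], 0.69)]
spool [([474.0, 184.0, 502.0, 209.0], 0.64)]
screwdriver [([150.0, 218.0, 161.0, 261.0], 0.75), ([412.0, 168.0, 433.0, 186.0], 0.72)]
```

View pics/top.png

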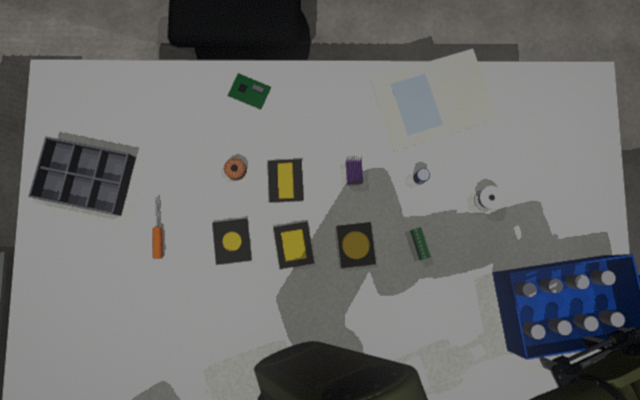

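The top view shows coil (235,168), terminal nest (285,180), heatsink (355,171), capacitor (421,174), terminal (419,243), and the capacitor/heatsink/coil nests at (232,241), (293,245), (356,245). I'll segment these for positions.

```bash
cat > h.py <<'E'
import numpy as np,cv2
from scipy.spatial.transform import Rotation as Ro
def cloud(p,M):  # M: 4x4 world from camera
    z=p["z_map"]; v,u=np.mgrid[:400,:640]
    c=np.stack([(u-p["cx"])/p["fx"]*z,(v-p["cy"])/p["fy"]*z,z,np.ones_like(z)],-1)
    return (c@M.T)[...,:3]
def wfc_fixed(p):
    M=np.eye(4); M[:3,:3]=p["R"].T; M[:3,3]=-p["R"].T@p["t"]; return M
def wfc_wrist(p,o):
    T=np.eye(4); T[:3,:3]=Ro.from_euler("xyz",o["eef_rot"]).as_matrix(); T[:3,3]=o["ee_pos"]
    return T@p["tool_from_camera"]
def rect(P):
    (c,s,a)=cv2.minAreaRect((P[:,:2]*1000).astype(np.float32))
    if s[0]<s[1]: s=(s[1],s[0]); a+=90
    return np.round(c,1),np.round(s,1),round((a+90)%180-90,1),len(P)
E
python3 - <<'E'
from h import *
p=dict(np.load("top.npz")); W=cloud(p,wfc_fixed(p))
hsv=cv2.cvtColor(p["img"],cv2.COLOR_RGB2HSV)
yel=(hsv[...,0]>18)&(hsv[...,0]<35)&(hsv[...,1]>120)
print("bench z",np.median(W[270:300,180:250,2]))
def box(u0,v0,u1,v1):
    m=np.zeros((400,640),bool); m[v0:v1,u0:u1]=1; return m
for n,b in dict(cap_nest=(210,215,255,268),coil_nest=(335,220,380,270),hs_nest=(270,220,315,272),term_nest=(262,155,306,208)).items():
    Q=W[box(*b)&yel]; Q2=W[box(*b)&(W[...,2]>.007)]
    print(n,rect(Q),np.median(Q[:,2]).round(4),'plate',rect(Q2))
for n,b,h in [("cap",(405,160,440,192),.05),("coil",(218,153,252,188),.03),("hs",(340,155,372,190),.032),("term",(404,222,436,266),.03),("spool",(470,178,508,215),.045)]:
    Q=W[box(*b)&(W[...,2]>h-.012)]; print(n,rect(Q),Q[:,2].max().round(4))
E
```

```text
bench z -0.0002880516571418523
cap_nest (array([455. , 233.5]), array([51.1, 48.8]), 89.7, 312) 0.0044 plate (array([455.7, 146.9]), array([274. , 117.1]), -88.7, 1229)
coil_nest (array([442.1, -54.8]), array([134.4,  70.9]), -84.4, 621) 0.0046 plate (array([442. , -63.1]), array([151.8, 109.8]), -83.5, 988)
hs_nest (array([438.9,  58.9]), array([93.1, 86.2]), 9.7, 678) 0.0044 plate (array([443.4,  69.6]), array([113.9, 102.2]), 11.6, 928)
term_nest (array([526.9,  73.6]), array([278.6,  58.7]), 15.3, 581) 0.0043 plate (array([534.8,  83. ]), array([290.7, 100.2]), 9.9, 949)
cap (array([ 522.7, -125.1]), array([361.,  34.]), -52.9, 163) 1.1983
coil (array([536.4, 122.1]), array([352.9,  54.8]), 45.3, 378) 1.1983
hs (array([530.5, -54.8]), array([284.4,  55. ]), -15.0, 220) 1.1983
term (array([ 413.3, -130.8]), array([274.9,  79.4]), -73.7, 334) 1.1983
spool (array([ 475.1, -230.3]), array([497.3,  58.7]), -65.9, 451) 1.1983
```

```bash
cat >> h.py <<'E'
def big(m):
    n,l,s,_=cv2.connectedComponentsWithStats(m.astype(np.uint8)); return l==1+np.argmax(s[1:,4])
def box(u0,v0,u1,v1):
    m=np.zeros((400,640),bool); m[v0:v1,u0:u1]=1; return m
E
python3 - <<'E'
from h import *
p=dict(np.load("top.npz")); W=cloud(p,wfc_fixed(p)); ok=(p["z_map"]>0)&(W[...,2]<.07)
hsv=cv2.cvtColor(p["img"],cv2.COLOR_RGB2HSV)
yel=(hsv[...,0]>18)&(hsv[...,0]<35)&(hsv[...,1]>120)&ok
for n,b in dict(cap_nest=(210,215,255,268),coil_nest=(335,220,380,270),hs_nest=(270,220,315,272),term_nest=(262,155,306,208)).items():
    Q=W[big(box(*b)&yel)]; Q2=W[big(box(*b)&ok&(W[...,2]>.002))]
    print(n,rect(Q),'plate',rect(Q2))
for n,b,h in [("cap",(405,160,440,192),.05),("coil",(218,153,252,188),.03),("hs",(340,155,372,190),.032),("term",(404,222,436,266),.03),("spool",(470,178,508,215),.045)]:
    Q=W[big(box(*b)&ok&(W[...,2]>h-.012))]; print(n,rect(Q),Q[:,2].max().round(4))
E
```

```text
cap_nest (array([455. , 233.5]), array([51.1, 48.8]), 89.7, 312) plate (array([453.7, 233.1]), array([122.4, 107.2]), 3.5, 1508)
coil_nest (array([445.7, -86.8]), array([70.2, 70. ]), 89.9, 619) plate (array([446. , -88.1]), array([126.9, 108.6]), 0.2, 1505)
hs_nest (array([444.4,  73.8]), array([77.2, 58.5]), 9.7, 675) plate (array([441.1,  77.9]), array([128.6, 107.8]), 8.4, 1459)
term_nest (array([613.9,  97.2]), array([96. , 42.3]), 2.0, 580) plate (array([612.4,  97.4]), array([139.3, 103.3]), -0.4, 1402)
cap (array([ 621. , -255.6]), array([34.1, 33.4]), 42.4, 160) 0.0564
coil (array([641. , 227.4]), array([54.1, 53.6]), 1.9, 373) 0.0368
hs (array([635.4, -91.9]), array([60.8, 21.2]), 3.6, 126) 0.0367
term (array([ 448.4, -250.7]), array([79.4, 25. ]), 16.4, 328) 0.0367
spool (array([ 564.2, -429.4]), array([60.9, 58.4]), -63.5, 442) 0.052
```

```bash
cat >> h.py <<'E'
from station import telemetry, viewer, hand_in
def go(x,y,z,yaw):
    "turn first, then shift: totals in move units"
    o=telemetry.get_obs(); q=np.array(o["eef_rot"]); c=np.degrees(q[2])
    d=(c-yaw+90)%180-90   # half turn symmetric
    R=Ro.from_euler("xyz",[q[0],q[1],q[2]-np.radians(d)]).as_matrix()
    s=R.T@(np.array([x,y,z])-o["ee_pos"])/.1
    print("t",round(o["time_s"],2),"at",np.round(o["ee_pos"],4),"yaw",round(c,1),"q6",round(o["qpos"][5],2),"w",round(o["grip_width"],4),"| rz",round(d/90,3),"shift",np.round(s,3))
def look(ctr,hmin,hmax,r=.07,yellow=False,pad=0):
    o=telemetry.get_obs(); p=viewer.camera("wrist"); W=cloud(p,wfc_wrist(p,o))
    m=(p["z_map"]>0)&(W[...,2]>hmin)&(W[...,2]<hmax)&(np.hypot(W[...,0]-ctr[0],W[...,1]-ctr[1])<r)
    if yellow:
        h=cv2.cvtColor(p["img"],cv2.COLOR_RGB2HSV); m&=(h[...,0]>18)&(h[...,0]<35)&(h[...,1]>120)
    Q=W[big(m)] if m.any() else None
    print(rect(Q),"z",np.median(Q[:,2]).round(4)) if Q is not None else print("none")
    return p,W
E
python3 -c "
from h import *
go(.448,-.251,.14,16.4)"
```

```text
t 0.55 at [ 0.2166 -0.5055  0.2224] yaw 23.2 q6 -0.07 w 0.0944 | rz 0.075 shift [ 2.938 -1.788  0.824]
```

Emit:
step_arm([
  {"rz": 0.075, "claw": 0},
  {"dx": 0.37, "dy": -0.22, "dz": 0.1},
  {"dx": 0.37, "dy": -0.22, "dz": 0.1},
  {"dx": 0.37, "dy": -0.22, "dz": 0.1},
  {"dx": 0.37, "dy": -0.22, "dz": 0.1},
  {"dx": 0.37, "dy": -0.22, "dz": 0.1},
  {"dx": 0.37, "dy": -0.22, "dz": 0.1},
  {"dx": 0.37, "dy": -0.22, "dz": 0.1},
  {"dx": 0.35, "dy": -0.25, "dz": 0.12},
  {},
], grip_force=15)

```text
$.plan[0]: bad value
```

```bash
python3 -c "
from h import *
go(.448,-.251,.028,16.4)
p,W=look((.448,-.251),.018,.06)
cv2.imwrite('pics/w1.png',p['img'][:,:,::-1])"
```

```text
t 0.55 at [ 0.2166 -0.5055  0.2224] yaw 23.2 q6 -0.07 w 0.0944 | rz 0.075 shift [ 2.938 -1.788  1.944]
none
```

View pics/w1.png

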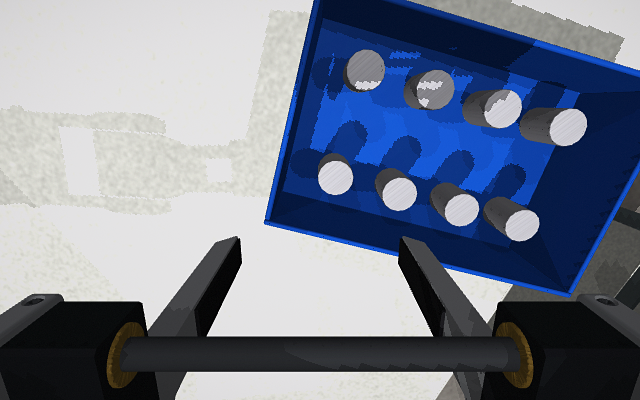

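The wrist picture (still at the start pose) shows the blue crate at (450,130), so I'll stay level until clear. Rows need all fields.

Emit:
step_arm([
  {"dx": 0, "dy": 0, "dz": 0, "rx": 0, "ry": 0, "rz": 0.075, "claw": 0},
  {"dx": 0.37, "dy": -0.22, "dz": 0, "rx": 0, "ry": 0, "rz": 0, "claw": 0},
  {"dx": 0.37, "dy": -0.22, "dz": 0, "rx": 0, "ry": 0, "rz": 0, "claw": 0},
  {"dx": 0.37, "dy": -0.22, "dz": 0, "rx": 0, "ry": 0, "rz": 0, "claw": 0},
  {"dx": 0.37, "dy": -0.22, "dz": 0, "rx": 0, "ry": 0, "rz": 0, "claw": 0},
  {"dx": 0.37, "dy": -0.22, "dz": 0, "rx": 0, "ry": 0, "rz": 0, "claw": 0},
  {"dx": 0.37, "dy": -0.22, "dz": 0.2, "rx": 0, "ry": 0, "rz": 0, "claw": 0},
  {"dx": 0.37, "dy": -0.22, "dz": 0.3, "rx": 0, "ry": 0, "rz": 0, "claw": 0},
  {"dx": 0.35, "dy": -0.25, "dz": 0.3, "rx": 0, "ry": 0, "rz": 0, "claw": 0},
  {"dx": 0, "dy": 0, "dz": 0, "rx": 0, "ry": 0, "rz": 0, "claw": 0},
], grip_force=15)

```text
time_s: 1.6
ee_pos: [0.446, -0.2497, 0.1418]
eef_rot: [-3.137, 0.003, 0.291]
force: [-0.7, -0.1, 0.4]
grip_width: 0.094
grip_force: 0.0
```

```bash
python3 -c "
from h import *
go(.448,-.251,.028,16.4)
p,W=look((.448,-.251),.018,.06)
cv2.imwrite('pics/w2.png',p['img'][:,:,::-1])"
```

```text
t 1.6 at [ 0.446  -0.2497  0.1418] yaw 16.7 q6 0.7 w 0.094 | rz 0.003 shift [0.019 0.023 1.138]
(array([ 449. , -249.1]), array([80.5, 23.9]), 16.3, 2475) z 0.0298
```

View pics/w2.png

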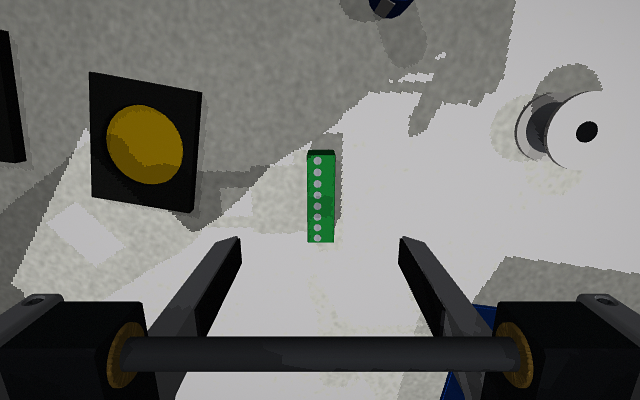

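The picture shows the strip at (320,195), aligned between the fingers, agreeing with the top view. Now I'll grasp it.

Emit:
step_arm([
  {"dx": 0.03, "dy": 0, "dz": 0.35, "rx": 0, "ry": 0, "rz": 0, "claw": 0},
  {"dx": 0, "dy": 0, "dz": 0.35, "rx": 0, "ry": 0, "rz": 0, "claw": 0},
  {"dx": 0, "dy": 0, "dz": 0.3, "rx": 0, "ry": 0, "rz": 0, "claw": 0},
  {"dx": 0, "dy": 0, "dz": 0.13, "rx": 0, "ry": 0, "rz": 0, "claw": 0},
  {"dx": 0, "dy": 0, "dz": 0, "rx": 0, "ry": 0, "rz": 0, "claw": 0.5},
  {"dx": 0, "dy": 0, "dz": 0, "rx": 0, "ry": 0, "rz": 0, "claw": 1},
  {"dx": 0, "dy": 0, "dz": 0, "rx": 0, "ry": 0, "rz": 0, "claw": 1},
  {"dx": 0, "dy": 0, "dz": 0, "rx": 0, "ry": 0, "rz": 0, "claw": 1},
  {"dx": 0, "dy": 0, "dz": 0, "rx": 0, "ry": 0, "rz": 0, "claw": 1},
  {"dx": 0, "dy": 0, "dz": 0, "rx": 0, "ry": 0, "rz": 0, "claw": 1},
], grip_force=15)

```text
time_s: 2.65
ee_pos: [0.4483, -0.2529, 0.0327]
eef_rot: [3.141, -0.0, 0.287]
force: [-0.1, -0.4, 1.1]
grip_width: 0.0492
grip_force: 0.0
```

```bash
python3 -c "
from h import *
go(.614,.097,.14,2)"
```

```text
t 2.65 at [ 0.4483 -0.2529  0.0327] yaw 16.4 q6 0.7 w 0.0492 | rz 0.161 shift [ 1.778 -3.439 -1.074]
```

Emit:
step_arm([
  {"dx": 0, "dy": -0.037, "dz": 0.045, "rx": 0, "ry": 0, "rz": 0, "claw": 0.5},
  {"dx": 0, "dy": 0, "dz": 0, "rx": 0, "ry": 0, "rz": 0, "claw": 1},
  {"dx": 0, "dy": 0, "dz": 0, "rx": 0, "ry": 0, "rz": 0, "claw": 1},
  {"dx": 0, "dy": 0, "dz": 0, "rx": 0, "ry": 0, "rz": 0, "claw": 1},
  {"dx": 0, "dy": 0, "dz": 0, "rx": 0, "ry": 0, "rz": 0, "claw": 1},
  {"dx": 0, "dy": 0, "dz": 0, "rx": 0, "ry": 0, "rz": 0, "claw": 1},
  {"dx": 0, "dy": 0, "dz": 0, "rx": 0, "ry": 0, "rz": 0, "claw": 1},
  {"dx": 0, "dy": 0, "dz": 0, "rx": 0, "ry": 0, "rz": 0, "claw": 1},
], grip_force=15)

```text
time_s: 3.45
ee_pos: [0.4472, -0.2493, 0.0278]
eef_rot: [3.142, -0.0, 0.287]
force: [0.7, -0.0, 0.6]
grip_width: 0.0242
grip_force: 15.0
```

```bash
python3 -c "
from h import *
go(.614,.097,.14,2)"
```

```text
t 3.45 at [ 0.4472 -0.2493  0.0278] yaw 16.4 q6 0.7 w 0.0242 | rz 0.16 shift [ 1.788 -3.403 -1.122]
```

Emit:
step_arm([
  {"dx": 0, "dy": 0, "dz": -0.2, "rx": 0, "ry": 0, "rz": 0, "claw": 1},
  {"dx": 0, "dy": 0, "dz": -0.3, "rx": 0, "ry": 0, "rz": 0, "claw": 1},
  {"dx": 0, "dy": 0, "dz": -0.3, "rx": 0, "ry": 0, "rz": 0, "claw": 1},
  {"dx": 0, "dy": 0, "dz": -0.32, "rx": 0, "ry": 0, "rz": 0.08, "claw": 1},
  {"dx": 0, "dy": 0, "dz": 0, "rx": 0, "ry": 0, "rz": 0.08, "claw": 1},
  {"dx": 0.1, "dy": -0.19, "dz": 0, "rx": 0, "ry": 0, "rz": 0, "claw": 1},
  {"dx": 0.17, "dy": -0.32, "dz": 0, "rx": 0, "ry": 0, "rz": 0, "claw": 1},
  {"dx": 0.17, "dy": -0.32, "dz": 0, "rx": 0, "ry": 0, "rz": 0, "claw": 1},
  {"dx": 0.17, "dy": -0.32, "dz": 0, "rx": 0, "ry": 0, "rz": 0, "claw": 1},
  {"dx": 0.17, "dy": -0.32, "dz": 0, "rx": 0, "ry": 0, "rz": 0, "claw": 1},
])

```text
time_s: 4.45
ee_pos: [0.5203, -0.0982, 0.1398]
eef_rot: [-3.142, -0.0, 0.035]
force: [0.3, -0.5, -0.3]
grip_width: 0.024
grip_force: 15.0
```

Emit:
step_arm([
  {"dx": 0.17, "dy": -0.32, "dz": 0, "rx": 0, "ry": 0, "rz": 0, "claw": 1},
  {"dx": 0.17, "dy": -0.32, "dz": 0, "rx": 0, "ry": 0, "rz": 0, "claw": 1},
  {"dx": 0.17, "dy": -0.32, "dz": 0, "rx": 0, "ry": 0, "rz": 0, "claw": 1},
  {"dx": 0.17, "dy": -0.32, "dz": 0, "rx": 0, "ry": 0, "rz": 0, "claw": 1},
  {"dx": 0.17, "dy": -0.32, "dz": 0, "rx": 0, "ry": 0, "rz": 0, "claw": 1},
  {"dx": 0.15, "dy": -0.32, "dz": 0, "rx": 0, "ry": 0, "rz": 0, "claw": 1},
  {"dx": 0, "dy": 0, "dz": 0, "rx": 0, "ry": 0, "rz": 0, "claw": 1},
  {"dx": 0, "dy": 0, "dz": 0, "rx": 0, "ry": 0, "rz": 0, "claw": 1},
  {"dx": 0, "dy": 0, "dz": 0, "rx": 0, "ry": 0, "rz": 0, "claw": 1},
])

```text
time_s: 5.35
ee_pos: [0.6126, 0.095, 0.1396]
eef_rot: [3.141, 0.0, 0.035]
force: [-0.7, 0.1, 0.1]
grip_width: 0.0237
grip_force: 15.0
```

```bash
python3 -c "
from h import *
go(.614,.097,.033,2)
p,W=look((.614,.097),-.002,.008,.08,True)
o=telemetry.get_obs()
look(o['ee_pos'][:2],.125,.15,.06)
cv2.imwrite('pics/w3.png',p['img'][:,:,::-1])"
```

```text
t 5.35 at [0.6126 0.095  0.1396] yaw 2.0 q6 1.63 w 0.0237 | rz 0.0 shift [ 0.015 -0.019  1.066]
(array([617.2,  99.8]), array([87., 40.]), 2.9, 1668) z 0.0043
(array([615.1,  96.8]), array([82.9, 46.4]), -12.5, 7135) z 0.1418
```

View pics/w3.png

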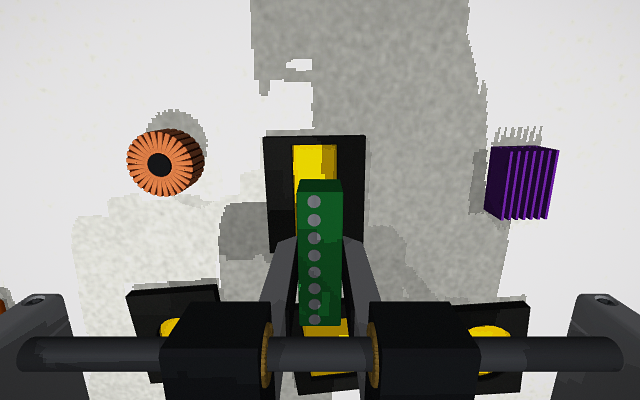

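The picture shows the strip held upright at (318,255) above its nest recess. Lowering gently.

Emit:
step_arm([
  {"dx": 0, "dy": -0.03, "dz": 0.25, "rx": 0, "ry": 0, "rz": 0, "claw": 1},
  {"dx": 0, "dy": 0, "dz": 0.25, "rx": 0, "ry": 0, "rz": 0, "claw": 1},
  {"dx": 0, "dy": 0, "dz": 0.2, "rx": 0, "ry": 0, "rz": 0, "claw": 1},
  {"dx": 0, "dy": 0, "dz": 0.15, "rx": 0, "ry": 0, "rz": 0, "claw": 1},
  {"dx": 0, "dy": 0, "dz": 0.1, "rx": 0, "ry": 0, "rz": 0, "claw": 1},
  {"dx": 0, "dy": 0, "dz": 0.05, "rx": 0, "ry": 0, "rz": 0, "claw": 1},
  {"dx": 0, "dy": 0, "dz": 0, "rx": 0, "ry": 0, "rz": 0, "claw": 1},
  {"dx": 0, "dy": 0, "dz": 0, "rx": 0, "ry": 0, "rz": 0, "claw": 1},
  {"dx": 0, "dy": 0, "dz": 0, "rx": 0, "ry": 0, "rz": 0, "claw": 1},
])

```text
time_s: 6.35
ee_pos: [0.6132, 0.0989, 0.0406]
eef_rot: [-3.142, -0.001, 0.036]
force: [-0.4, 0.5, -0.1]
grip_width: 0.0238
grip_force: 15.0
```

```bash
python3 -c "
from h import *
go(.612,.098,.0325,2)"
```

```text
t 6.35 at [0.6132 0.0989 0.0406] yaw 2.0 q6 1.64 w 0.0238 | rz 0.001 shift [-0.013  0.008  0.081]
```

Emit:
step_arm([
  {"dx": 0, "dy": 0, "dz": 0.03, "rx": 0, "ry": 0, "rz": 0, "claw": 1},
  {"dx": 0, "dy": 0, "dz": 0.03, "rx": 0, "ry": 0, "rz": 0, "claw": 1},
  {"dx": 0, "dy": 0, "dz": 0.02, "rx": 0, "ry": 0, "rz": 0, "claw": 1},
  {"dx": 0, "dy": 0, "dz": 0, "rx": 0, "ry": 0, "rz": 0, "claw": 1},
  {"dx": 0, "dy": 0, "dz": 0, "rx": 0, "ry": 0, "rz": 0, "claw": 1},
])

```text
time_s: 6.85
ee_pos: [0.6128, 0.0988, 0.0317]
eef_rot: [3.142, -0.0, 0.036]
force: [-0.0, 0.2, -0.3]
grip_width: 0.024
grip_force: 15.0
```

```bash
python3 -c "
from h import *
go(.612,.098,.0325,2)"
```

```text
t 6.85 at [0.6128 0.0988 0.0317] yaw 2.0 q6 1.64 w 0.024 | rz 0.0 shift [-0.009  0.008 -0.008]
```

Emit:
step_arm([
  {"dx": 0, "dy": 0, "dz": 0.005, "rx": 0, "ry": 0, "rz": 0, "claw": 0.6},
  {"dx": 0, "dy": 0, "dz": 0, "rx": 0, "ry": 0, "rz": 0, "claw": 0.5},
  {"dx": 0, "dy": 0, "dz": 0, "rx": 0, "ry": 0, "rz": 0, "claw": 0.4},
  {"dx": 0, "dy": 0, "dz": 0, "rx": 0, "ry": 0, "rz": 0, "claw": 0.4},
  {"dx": 0, "dy": 0, "dz": -0.2, "rx": 0, "ry": 0, "rz": 0, "claw": 0.4},
  {"dx": 0, "dy": 0, "dz": -0.3, "rx": 0, "ry": 0, "rz": 0, "claw": 0.2},
  {"dx": 0, "dy": 0, "dz": -0.4, "rx": 0, "ry": 0, "rz": 0, "claw": 0},
  {"dx": 0, "dy": 0, "dz": -0.4, "rx": 0, "ry": 0, "rz": 0, "claw": 0},
  {"dx": 0, "dy": 0, "dz": 0, "rx": 0, "ry": 0, "rz": 0, "claw": 0},
])

```text
time_s: 7.75
ee_pos: [0.6149, 0.099, 0.1673]
eef_rot: [-3.141, -0.009, 0.036]
force: [0.6, -0.5, 0.8]
grip_width: 0.0849
grip_force: 0.0
```

```bash
python3 -c "
from h import *
go(.635,-.092,.14,3.6)
look((.613,.098),.02,.06)
look((.613,.098),.008,.06,.09)
look((.635,-.092),.015,.06)"
```

```text
t 7.75 at [0.6149 0.099  0.1673] yaw 2.0 q6 1.64 w 0.0849 | rz -0.017 shift [0.079 1.92  0.272]
(array([615. ,  99.1]), array([79.5, 24. ]), 2.0, 2136) z 0.0339
(array([613.6,  99.4]), array([110.7,  90.3]), 2.9, 8301) z 0.0122
(array([635.9, -80.8]), array([60.3, 41.7]), 3.7, 3492) z 0.0296
```

Strip is seated (top at 33.9 mm, 1.5 mm off centre). Next: heatsink.

Emit:
step_arm([
  {"dx": 0.07, "dy": 0.2, "dz": 0, "rx": 0, "ry": 0, "rz": -0.017, "claw": 0},
  {"dx": 0, "dy": 0.35, "dz": 0, "rx": 0, "ry": 0, "rz": 0, "claw": 0},
  {"dx": 0, "dy": 0.35, "dz": 0, "rx": 0, "ry": 0, "rz": 0, "claw": 0},
  {"dx": 0, "dy": 0.35, "dz": 0.1, "rx": 0, "ry": 0, "rz": 0, "claw": 0},
  {"dx": 0, "dy": 0.35, "dz": 0.2, "rx": 0, "ry": 0, "rz": 0, "claw": 0},
  {"dx": 0, "dy": 0.2, "dz": 0.2, "rx": 0, "ry": 0, "rz": 0, "claw": 0},
  {"dx": 0, "dy": 0, "dz": 0, "rx": 0, "ry": 0, "rz": 0, "claw": 0},
  {"dx": 0, "dy": 0, "dz": 0, "rx": 0, "ry": 0, "rz": 0, "claw": 0},
])

```text
time_s: 8.7
ee_pos: [0.6301, -0.0803, 0.1103]
eef_rot: [-3.141, 0.002, 0.062]
force: [-0.2, -0.1, 0.8]
grip_width: 0.094
grip_force: 0.0
```

```bash
python3 -c "
from h import *
go(.635,-.081,.028,3.7)
look((.635,-.081),.015,.06)"
```

```text
t 8.7 at [ 0.6301 -0.0803  0.1103] yaw 3.5 q6 1.32 w 0.094 | rz -0.002 shift [0.051 0.011 0.822]
(array([637. , -99.9]), array([60.1,  2.3]), 3.6, 339) z 0.0315
```

Emit:
step_arm([
  {"dx": 0.06, "dy": 0.01, "dz": 0.25, "rx": 0, "ry": 0, "rz": 0, "claw": 0},
  {"dx": 0, "dy": 0, "dz": 0.25, "rx": 0, "ry": 0, "rz": 0, "claw": 0},
  {"dx": 0, "dy": 0, "dz": 0.2, "rx": 0, "ry": 0, "rz": 0, "claw": 0},
  {"dx": 0, "dy": 0, "dz": 0.1, "rx": 0, "ry": 0, "rz": 0, "claw": 0},
  {"dx": 0, "dy": 0, "dz": 0, "rx": 0, "ry": 0, "rz": 0, "claw": 0},
  {"dx": 0, "dy": 0, "dz": 0, "rx": 0, "ry": 0, "rz": 0, "claw": 0},
  {"dx": 0, "dy": 0, "dz": 0, "rx": 0, "ry": 0, "rz": 0, "claw": 0},
])

```text
time_s: 9.45
ee_pos: [0.6372, -0.0811, 0.0327]
eef_rot: [3.141, -0.002, 0.063]
force: [-1.1, -0.2, -0.3]
grip_width: 0.0937
grip_force: 0.0
```

```bash
python3 -c "
from h import *
go(.6365,-.081,.028,3.7)"
```

```text
t 9.45 at [ 0.6372 -0.0811  0.0327] yaw 3.6 q6 1.32 w 0.0937 | rz -0.001 shift [-0.007 -0.002  0.047]
```

Emit:
step_arm([
  {"dx": 0, "dy": 0, "dz": 0.045, "rx": 0, "ry": 0, "rz": 0, "claw": 0.3},
  {"dx": 0, "dy": 0, "dz": 0, "rx": 0, "ry": 0, "rz": 0, "claw": 1},
  {"dx": 0, "dy": 0, "dz": 0, "rx": 0, "ry": 0, "rz": 0, "claw": 1},
  {"dx": 0, "dy": 0, "dz": 0, "rx": 0, "ry": 0, "rz": 0, "claw": 1},
  {"dx": 0, "dy": 0, "dz": 0, "rx": 0, "ry": 0, "rz": 0, "claw": 1},
  {"dx": 0, "dy": 0, "dz": 0, "rx": 0, "ry": 0, "rz": 0, "claw": 1},
  {"dx": 0, "dy": 0, "dz": 0, "rx": 0, "ry": 0, "rz": 0, "claw": 1},
  {"dx": 0, "dy": 0, "dz": 0, "rx": 0, "ry": 0, "rz": 0, "claw": 1},
  {"dx": 0, "dy": 0, "dz": 0, "rx": 0, "ry": 0, "rz": 0, "claw": 1},
  {"dx": 0, "dy": 0, "dz": 0, "rx": 0, "ry": 0, "rz": 0, "claw": 1},
], grip_force=20)

```text
time_s: 10.45
ee_pos: [0.6366, -0.0812, 0.0268]
eef_rot: [3.142, -0.0, 0.062]
force: [-0.6, -0.4, 0.8]
grip_width: 0.0398
grip_force: 20.0
```

```bash
python3 -c "
from h import *
go(.444,.074,.14,9.7)"
```

```text
t 10.45 at [ 0.6366 -0.0812  0.0268] yaw 3.6 q6 1.32 w 0.0398 | rz -0.068 shift [-1.637 -1.854 -1.132]
```

Emit:
step_arm([
  {"dx": 0, "dy": 0, "dz": -0.2, "rx": 0, "ry": 0, "rz": 0, "claw": 1},
  {"dx": 0, "dy": 0, "dz": -0.3, "rx": 0, "ry": 0, "rz": 0, "claw": 1},
  {"dx": 0, "dy": 0, "dz": -0.3, "rx": 0, "ry": 0, "rz": 0, "claw": 1},
  {"dx": 0, "dy": 0, "dz": -0.33, "rx": 0, "ry": 0, "rz": -0.068, "claw": 1},
  {"dx": -0.14, "dy": -0.15, "dz": 0, "rx": 0, "ry": 0, "rz": 0, "claw": 1},
  {"dx": -0.25, "dy": -0.28, "dz": 0, "rx": 0, "ry": 0, "rz": 0, "claw": 1},
  {"dx": -0.25, "dy": -0.28, "dz": 0, "rx": 0, "ry": 0, "rz": 0, "claw": 1},
  {"dx": -0.25, "dy": -0.28, "dz": 0, "rx": 0, "ry": 0, "rz": 0, "claw": 1},
  {"dx": -0.25, "dy": -0.29, "dz": 0, "rx": 0, "ry": 0, "rz": 0, "claw": 1},
  {"dx": -0.25, "dy": -0.29, "dz": 0, "rx": 0, "ry": 0, "rz": 0, "claw": 1},
])

```text
time_s: 11.45
ee_pos: [0.4717, 0.0509, 0.1397]
eef_rot: [-3.142, -0.0, 0.169]
force: [0.4, 0.7, 0.1]
grip_width: 0.0398
grip_force: 20.0
```

Emit:
step_arm([
  {"dx": -0.25, "dy": -0.28, "dz": 0, "rx": 0, "ry": 0, "rz": 0, "claw": 1},
  {"dx": 0, "dy": 0, "dz": 0, "rx": 0, "ry": 0, "rz": 0, "claw": 1},
  {"dx": 0, "dy": 0, "dz": 0, "rx": 0, "ry": 0, "rz": 0, "claw": 1},
  {"dx": 0, "dy": 0, "dz": 0, "rx": 0, "ry": 0, "rz": 0, "claw": 1},
])

```text
time_s: 11.85
ee_pos: [0.4444, 0.0731, 0.1399]
eef_rot: [3.141, -0.001, 0.169]
force: [0.2, 0.5, -1.2]
grip_width: 0.04
grip_force: 20.0
```

```bash
python3 -c "
from h import *
go(.444,.074,.033,9.7)
p,W=look((.444,.074),-.002,.008,.06,True)
cv2.imwrite('pics/w4.png',p['img'][:,:,::-1])"
```

```text
t 11.85 at [0.4444 0.0731 0.1399] yaw 9.7 q6 1.48 w 0.04 | rz -0.0 shift [-0.003 -0.009  1.069]
(array([461.4,  79.2]), array([56.2, 39.6]), -80.5, 2556) z 0.0043
```

View pics/w4.png

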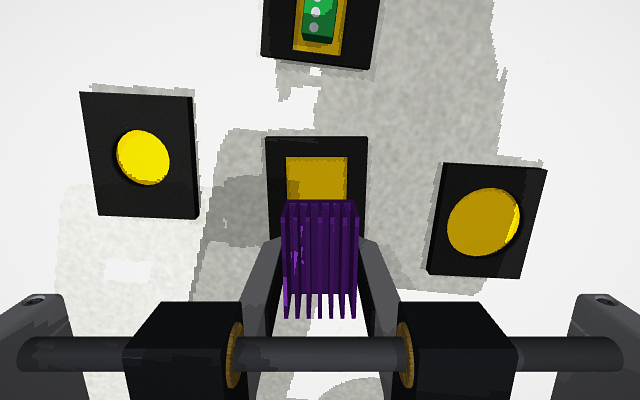

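The heatsink is upright at (320,250), its nest behind and aligned. Lowering.

Emit:
step_arm([
  {"dx": 0, "dy": -0.02, "dz": 0.25, "rx": 0, "ry": 0, "rz": 0, "claw": 1},
  {"dx": 0, "dy": 0, "dz": 0.25, "rx": 0, "ry": 0, "rz": 0, "claw": 1},
  {"dx": 0, "dy": 0, "dz": 0.2, "rx": 0, "ry": 0, "rz": 0, "claw": 1},
  {"dx": 0, "dy": 0, "dz": 0.15, "rx": 0, "ry": 0, "rz": 0, "claw": 1},
  {"dx": 0, "dy": 0, "dz": 0.1, "rx": 0, "ry": 0, "rz": 0, "claw": 1},
  {"dx": 0, "dy": 0, "dz": 0.07, "rx": 0, "ry": 0, "rz": 0, "claw": 1},
  {"dx": 0, "dy": 0, "dz": 0, "rx": 0, "ry": 0, "rz": 0, "claw": 1},
  {"dx": 0, "dy": 0, "dz": 0, "rx": 0, "ry": 0, "rz": 0, "claw": 1},
  {"dx": 0, "dy": 0, "dz": 0, "rx": 0, "ry": 0, "rz": 0, "claw": 1},
])

```text
time_s: 12.8
ee_pos: [0.4438, 0.0755, 0.0384]
eef_rot: [3.142, -0.001, 0.169]
force: [-0.1, 0.5, -0.5]
grip_width: 0.0399
grip_force: 20.0
```

```bash
python3 -c "
from h import *
go(.444,.0752,.031,9.7)"
```

```text
t 12.8 at [0.4438 0.0755 0.0384] yaw 9.7 q6 1.49 w 0.0399 | rz -0.0 shift [0.001 0.003 0.074]
```

Emit:
step_arm([
  {"dx": 0, "dy": 0, "dz": 0.03, "rx": 0, "ry": 0, "rz": 0, "claw": 1},
  {"dx": 0, "dy": 0, "dz": 0.02, "rx": 0, "ry": 0, "rz": 0, "claw": 1},
  {"dx": 0, "dy": 0, "dz": 0.02, "rx": 0, "ry": 0, "rz": 0, "claw": 1},
  {"dx": 0, "dy": 0, "dz": 0, "rx": 0, "ry": 0, "rz": 0, "claw": 1},
  {"dx": 0, "dy": 0, "dz": 0, "rx": 0, "ry": 0, "rz": 0, "claw": 1},
  {"dx": 0, "dy": 0, "dz": 0, "rx": 0, "ry": 0, "rz": 0, "claw": 1},
])

```text
time_s: 13.4
ee_pos: [0.4434, 0.0755, 0.0307]
eef_rot: [-3.142, 0.0, 0.169]
force: [-1.2, -0.8, -0.1]
grip_width: 0.0398
grip_force: 20.0
```

```bash
python3 -c "
from h import *
go(.444,.0752,.031,9.7)"
```

```text
t 13.4 at [0.4434 0.0755 0.0307] yaw 9.7 q6 1.49 w 0.0398 | rz -0.0 shift [ 0.006  0.004 -0.003]
```

Emit:
step_arm([
  {"dx": 0, "dy": 0, "dz": 0.005, "rx": 0, "ry": 0, "rz": 0, "claw": 0.5},
  {"dx": 0, "dy": 0, "dz": 0, "rx": 0, "ry": 0, "rz": 0, "claw": 0.4},
  {"dx": 0, "dy": 0, "dz": 0, "rx": 0, "ry": 0, "rz": 0, "claw": 0.3},
  {"dx": 0, "dy": 0, "dz": 0, "rx": 0, "ry": 0, "rz": 0, "claw": 0.3},
  {"dx": 0, "dy": 0, "dz": -0.2, "rx": 0, "ry": 0, "rz": 0, "claw": 0.2},
  {"dx": 0, "dy": 0, "dz": -0.3, "rx": 0, "ry": 0, "rz": 0, "claw": 0},
  {"dx": 0, "dy": 0, "dz": -0.4, "rx": 0, "ry": 0, "rz": 0, "claw": 0},
  {"dx": 0, "dy": 0, "dz": -0.4, "rx": 0, "ry": 0, "rz": 0, "claw": 0},
  {"dx": 0, "dy": 0, "dz": 0, "rx": 0, "ry": 0, "rz": 0, "claw": 0},
])

```text
time_s: 14.3
ee_pos: [0.4454, 0.0757, 0.1649]
eef_rot: [3.141, -0.008, 0.169]
force: [-0.2, -0.2, -0.2]
grip_width: 0.0937
grip_force: 0.0
```

```bash
sed -i 's/return l==1/m=m\&(cv2.morphologyEx(m.astype(np.uint8),cv2.MORPH_CLOSE,np.ones((9,9)))>0); n,l,s,_=cv2.connectedComponentsWithStats(cv2.morphologyEx(m.astype(np.uint8),cv2.MORPH_CLOSE,np.ones((9,9)))); l=l*m; return l==1/' h.py
python3 -c "
from h import *
go(.641,.227,.14,20)
look((.444,.0752),.018,.06,.06)
look((.444,.0752),-.002,.008,.08,True)
look((.641,.227),.018,.06)"
```

```text
t 14.3 at [0.4454 0.0757 0.1649] yaw 9.7 q6 1.49 w 0.0937 | rz -0.114 shift [ 2.354 -0.753  0.267]
(array([442.8,  75.5]), array([60.4, 39.9]), 9.3, 1316) z 0.0356
(array([443.9,  76.2]), array([75.4, 56.2]), 9.8, 1357) z 0.0043
none
```

Heatsink is seated (1.3 mm off). Next the coil; no turn needed.

Emit:
step_arm([
  {"dx": 0.18, "dy": -0.1, "dz": 0, "rx": 0, "ry": 0, "rz": 0, "claw": 0},
  {"dx": 0.3, "dy": -0.16, "dz": 0, "rx": 0, "ry": 0, "rz": 0, "claw": 0},
  {"dx": 0.35, "dy": -0.19, "dz": 0, "rx": 0, "ry": 0, "rz": 0, "claw": 0},
  {"dx": 0.35, "dy": -0.19, "dz": 0, "rx": 0, "ry": 0, "rz": 0, "claw": 0},
  {"dx": 0.35, "dy": -0.19, "dz": 0.05, "rx": 0, "ry": 0, "rz": 0, "claw": 0},
  {"dx": 0.35, "dy": -0.19, "dz": 0.1, "rx": 0, "ry": 0, "rz": 0, "claw": 0},
  {"dx": 0.3, "dy": -0.15, "dz": 0.1, "rx": 0, "ry": 0, "rz": 0, "claw": 0},
  {"dx": 0, "dy": 0, "dz": 0, "rx": 0, "ry": 0, "rz": 0, "claw": 0},
  {"dx": 0, "dy": 0, "dz": 0, "rx": 0, "ry": 0, "rz": 0, "claw": 0},
])

```text
time_s: 15.35
ee_pos: [0.6378, 0.2274, 0.1326]
eef_rot: [3.141, 0.004, 0.17]
force: [0.7, 0.2, -0.4]
grip_width: 0.094
grip_force: 0.0
```

```bash
python3 -c "
from h import *
go(.641,.227,.028,9.7)
look((.641,.227),.022,.06)"
```

```text
t 15.35 at [0.6378 0.2274 0.1326] yaw 9.7 q6 1.69 w 0.094 | rz 0.0 shift [0.035 0.009 1.046]
(array([643.3, 230.3]), array([55.2, 54.9]), 10.2, 3277) z 0.0298
```

Emit:
step_arm([
  {"dx": 0.05, "dy": -0.01, "dz": 0.3, "rx": 0, "ry": 0, "rz": 0, "claw": 0},
  {"dx": 0, "dy": 0, "dz": 0.3, "rx": 0, "ry": 0, "rz": 0, "claw": 0},
  {"dx": 0, "dy": 0, "dz": 0.25, "rx": 0, "ry": 0, "rz": 0, "claw": 0},
  {"dx": 0, "dy": 0, "dz": 0.15, "rx": 0, "ry": 0, "rz": 0, "claw": 0},
  {"dx": 0, "dy": 0, "dz": 0, "rx": 0, "ry": 0, "rz": 0, "claw": 0},
  {"dx": 0, "dy": 0, "dz": 0, "rx": 0, "ry": 0, "rz": 0, "claw": 0},
  {"dx": 0, "dy": 0, "dz": 0, "rx": 0, "ry": 0, "rz": 0, "claw": 0},
])

```text
time_s: 16.1
ee_pos: [0.6441, 0.2295, 0.0372]
eef_rot: [-3.141, -0.003, 0.169]
force: [-0.2, -0.6, 1.2]
grip_width: 0.0942
grip_force: 0.0
```

```bash
python3 -c "
from h import *
go(.6425,.229,.0275,9.7)"
```

```text
t 16.1 at [0.6441 0.2295 0.0372] yaw 9.7 q6 1.69 w 0.0942 | rz -0.0 shift [-0.017  0.002  0.097]
```

Emit:
step_arm([
  {"dx": -0.01, "dy": 0, "dz": 0.09, "rx": 0, "ry": 0, "rz": 0, "claw": 0},
  {"dx": 0, "dy": 0, "dz": 0, "rx": 0, "ry": 0, "rz": 0, "claw": 0.25},
  {"dx": 0, "dy": 0, "dz": 0, "rx": 0, "ry": 0, "rz": 0, "claw": 1},
  {"dx": 0, "dy": 0, "dz": 0, "rx": 0, "ry": 0, "rz": 0, "claw": 1},
  {"dx": 0, "dy": 0, "dz": 0, "rx": 0, "ry": 0, "rz": 0, "claw": 1},
  {"dx": 0, "dy": 0, "dz": 0, "rx": 0, "ry": 0, "rz": 0, "claw": 1},
  {"dx": 0, "dy": 0, "dz": 0, "rx": 0, "ry": 0, "rz": 0, "claw": 1},
  {"dx": 0, "dy": 0, "dz": 0, "rx": 0, "ry": 0, "rz": 0, "claw": 1},
  {"dx": 0, "dy": 0, "dz": 0, "rx": 0, "ry": 0, "rz": 0, "claw": 1},
], grip_force=25)

```text
time_s: 17.0
ee_pos: [0.6424, 0.2292, 0.0264]
eef_rot: [-3.142, -0.0, 0.169]
force: [0.1, -0.1, 1.3]
grip_width: 0.0556
grip_force: 25.0
```

```bash
python3 -c "
from h import *
go(.4455,-.087,.15,9.7)"
```

```text
t 17.0 at [0.6424 0.2292 0.0264] yaw 9.7 q6 1.69 w 0.0556 | rz -0.0 shift [-2.474  2.785 -1.237]
```

Emit:
step_arm([
  {"dx": 0, "dy": 0, "dz": -0.2, "rx": 0, "ry": 0, "rz": 0, "claw": 1},
  {"dx": 0, "dy": 0, "dz": -0.35, "rx": 0, "ry": 0, "rz": 0, "claw": 1},
  {"dx": 0, "dy": 0, "dz": -0.35, "rx": 0, "ry": 0, "rz": 0, "claw": 1},
  {"dx": 0, "dy": 0, "dz": -0.34, "rx": 0, "ry": 0, "rz": 0, "claw": 1},
  {"dx": -0.1, "dy": 0.11, "dz": 0, "rx": 0, "ry": 0, "rz": 0, "claw": 1},
  {"dx": -0.22, "dy": 0.25, "dz": 0, "rx": 0, "ry": 0, "rz": 0, "claw": 1},
  {"dx": -0.24, "dy": 0.27, "dz": 0, "rx": 0, "ry": 0, "rz": 0, "claw": 1},
  {"dx": -0.24, "dy": 0.27, "dz": 0, "rx": 0, "ry": 0, "rz": 0, "claw": 1},
  {"dx": -0.24, "dy": 0.27, "dz": 0, "rx": 0, "ry": 0, "rz": 0, "claw": 1},
  {"dx": -0.24, "dy": 0.27, "dz": 0, "rx": 0, "ry": 0, "rz": 0, "claw": 1},
])

```text
time_s: 18.0
ee_pos: [0.5394, 0.0646, 0.1501]
eef_rot: [3.142, 0.0, 0.169]
force: [0.3, -0.4, -1.3]
grip_width: 0.0554
grip_force: 25.0
```

Emit:
step_arm([
  {"dx": -0.24, "dy": 0.27, "dz": 0, "rx": 0, "ry": 0, "rz": 0, "claw": 1},
  {"dx": -0.24, "dy": 0.27, "dz": 0, "rx": 0, "ry": 0, "rz": 0, "claw": 1},
  {"dx": -0.24, "dy": 0.27, "dz": 0, "rx": 0, "ry": 0, "rz": 0, "claw": 1},
  {"dx": -0.24, "dy": 0.27, "dz": 0, "rx": 0, "ry": 0, "rz": 0, "claw": 1},
  {"dx": -0.22, "dy": 0.25, "dz": 0, "rx": 0, "ry": 0, "rz": 0, "claw": 1},
  {"dx": 0, "dy": 0, "dz": 0, "rx": 0, "ry": 0, "rz": 0, "claw": 1},
  {"dx": 0, "dy": 0, "dz": 0, "rx": 0, "ry": 0, "rz": 0, "claw": 1},
  {"dx": 0, "dy": 0, "dz": 0, "rx": 0, "ry": 0, "rz": 0, "claw": 1},
])

```text
time_s: 18.8
ee_pos: [0.4469, -0.0847, 0.1503]
eef_rot: [-3.142, -0.0, 0.17]
force: [0.9, -0.4, -0.4]
grip_width: 0.0556
grip_force: 25.0
```

```bash
python3 -c "
from h import *
go(.4455,-.087,.031,9.7)
p,W=look((.445,-.087),-.002,.008,.055,True)
look((.445,-.087),.009,.015,.085)
cv2.imwrite('pics/w5.png',p['img'][:,:,::-1])"
```

```text
t 18.8 at [ 0.4469 -0.0847  0.1503] yaw 9.7 q6 1.13 w 0.0556 | rz 0.0 shift [-0.018  0.02   1.193]
(array([453.3, -83.3]), array([71.3, 52.6]), -79.3, 2882) z 0.0042
(array([449.8, -84.3]), array([101.8,  90.3]), 6.6, 4184) z 0.0118
```

View pics/w5.png

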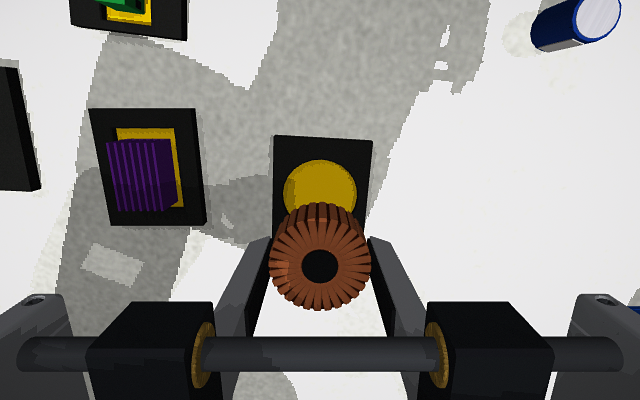

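The coil is level at (320,265), with its nest recess just behind at (320,190). Lowering.

Emit:
step_arm([
  {"dx": -0.02, "dy": 0.01, "dz": 0.25, "rx": 0, "ry": 0, "rz": 0, "claw": 1},
  {"dx": 0, "dy": 0, "dz": 0.3, "rx": 0, "ry": 0, "rz": 0, "claw": 1},
  {"dx": 0, "dy": 0, "dz": 0.25, "rx": 0, "ry": 0, "rz": 0, "claw": 1},
  {"dx": 0, "dy": 0, "dz": 0.18, "rx": 0, "ry": 0, "rz": 0, "claw": 1},
  {"dx": 0, "dy": 0, "dz": 0.1, "rx": 0, "ry": 0, "rz": 0, "claw": 1},
  {"dx": 0, "dy": 0, "dz": 0.05, "rx": 0, "ry": 0, "rz": 0, "claw": 1},
  {"dx": 0, "dy": 0, "dz": 0, "rx": 0, "ry": 0, "rz": 0, "claw": 1},
  {"dx": 0, "dy": 0, "dz": 0, "rx": 0, "ry": 0, "rz": 0, "claw": 1},
  {"dx": 0, "dy": 0, "dz": 0, "rx": 0, "ry": 0, "rz": 0, "claw": 1},
])

```text
time_s: 19.8
ee_pos: [0.4452, -0.0867, 0.038]
eef_rot: [3.141, -0.001, 0.169]
force: [0.2, 0.1, -1.5]
grip_width: 0.0554
grip_force: 25.0
```

```bash
python3 -c "
from h import *
go(.445,-.086,.0307,9.7)"
```

```text
t 19.8 at [ 0.4452 -0.0867  0.038 ] yaw 9.7 q6 1.13 w 0.0554 | rz -0.0 shift [-0.001 -0.007  0.073]
```

Emit:
step_arm([
  {"dx": 0, "dy": 0, "dz": 0.03, "rx": 0, "ry": 0, "rz": 0, "claw": 1},
  {"dx": 0, "dy": 0, "dz": 0.02, "rx": 0, "ry": 0, "rz": 0, "claw": 1},
  {"dx": 0, "dy": 0, "dz": 0.02, "rx": 0, "ry": 0, "rz": 0, "claw": 1},
  {"dx": 0, "dy": 0, "dz": 0, "rx": 0, "ry": 0, "rz": 0, "claw": 1},
  {"dx": 0, "dy": 0, "dz": 0, "rx": 0, "ry": 0, "rz": 0, "claw": 1},
  {"dx": 0, "dy": 0, "dz": 0, "rx": 0, "ry": 0, "rz": 0, "claw": 1},
])

```text
time_s: 20.4
ee_pos: [0.4447, -0.0866, 0.0302]
eef_rot: [3.142, -0.0, 0.169]
force: [-1.1, -0.5, -1.1]
grip_width: 0.056
grip_force: 25.0
```

```bash
python3 -c "
from h import *
go(.445,-.086,.0307,9.7)"
```

```text
t 20.4 at [ 0.4447 -0.0866  0.0302] yaw 9.7 q6 1.13 w 0.056 | rz -0.0 shift [ 0.004 -0.006 -0.005]
```

Emit:
step_arm([
  {"dx": 0, "dy": 0, "dz": 0.002, "rx": 0, "ry": 0, "rz": 0, "claw": 0.35},
  {"dx": 0, "dy": 0, "dz": 0, "rx": 0, "ry": 0, "rz": 0, "claw": 0.25},
  {"dx": 0, "dy": 0, "dz": 0, "rx": 0, "ry": 0, "rz": 0, "claw": 0.15},
  {"dx": 0, "dy": 0, "dz": 0, "rx": 0, "ry": 0, "rz": 0, "claw": 0.1},
  {"dx": 0, "dy": 0, "dz": -0.2, "rx": 0, "ry": 0, "rz": 0, "claw": 0.1},
  {"dx": 0, "dy": 0, "dz": -0.3, "rx": 0, "ry": 0, "rz": 0, "claw": 0},
  {"dx": 0, "dy": 0, "dz": -0.4, "rx": 0, "ry": 0, "rz": 0, "claw": 0},
  {"dx": 0, "dy": 0, "dz": -0.4, "rx": 0, "ry": 0, "rz": 0, "claw": 0},
  {"dx": 0, "dy": 0, "dz": 0, "rx": 0, "ry": 0, "rz": 0, "claw": 0},
])

```text
time_s: 21.3
ee_pos: [0.4466, -0.0871, 0.1647]
eef_rot: [3.138, -0.007, 0.169]
force: [-1.9, -0.6, -0.3]
grip_width: 0.0936
grip_force: 0.0
```

```bash
python3 -c "
from h import *
go(.621,-.2556,.16,9.7)
look((.445,-.087),.022,.06,.06)
look((.445,-.087),-.002,.008,.08,True)"
```

```text
t 21.3 at [ 0.4466 -0.0871  0.1647] yaw 9.7 q6 1.13 w 0.0936 | rz -0.0 shift [1.434 1.955 0.064]
(array([445.7, -86. ]), array([55.1, 54.8]), 2.5, 2723) z 0.0337
(array([451.4, -82.7]), array([71.8, 57.3]), -70.5, 1008) z 0.0043
```

Emit:
step_arm([
  {"dx": 0.1, "dy": 0.14, "dz": 0, "rx": 0, "ry": 0, "rz": 0, "claw": 0},
  {"dx": 0.2, "dy": 0.27, "dz": 0, "rx": 0, "ry": 0, "rz": 0, "claw": 0},
  {"dx": 0.25, "dy": 0.34, "dz": 0, "rx": 0, "ry": 0, "rz": 0, "claw": 0},
  {"dx": 0.25, "dy": 0.34, "dz": 0, "rx": 0, "ry": 0, "rz": 0, "claw": 0},
  {"dx": 0.25, "dy": 0.34, "dz": 0, "rx": 0, "ry": 0, "rz": 0, "claw": 0},
  {"dx": 0.25, "dy": 0.34, "dz": 0, "rx": 0, "ry": 0, "rz": 0, "claw": 0},
  {"dx": 0.15, "dy": 0.19, "dz": 0, "rx": 0, "ry": 0, "rz": 0, "claw": 0},
  {"dx": 0, "dy": 0, "dz": 0, "rx": 0, "ry": 0, "rz": 0, "claw": 0},
  {"dx": 0, "dy": 0, "dz": 0, "rx": 0, "ry": 0, "rz": 0, "claw": 0},
])

```text
time_s: 22.3
ee_pos: [0.6199, -0.255, 0.1577]
eef_rot: [-3.14, 0.003, 0.169]
force: [0.3, 0.8, -0.2]
grip_width: 0.0943
grip_force: 0.0
```

```bash
python3 -c "
from h import *
go(.621,-.2556,.036,9.7)
look((.621,-.2556),.043,.07,.05)"
```

```text
t 22.3 at [ 0.6199 -0.255   0.1577] yaw 9.7 q6 0.96 w 0.0943 | rz -0.0 shift [0.013 0.01  1.217]
(array([ 623.1, -254.7]), array([33.9, 33.7]), 52.2, 1244) z 0.0503
```

Coil seated at its nest centre. Now the capacitor.

Emit:
step_arm([
  {"dx": 0.03, "dy": 0, "dz": 0.3, "rx": 0, "ry": 0, "rz": 0, "claw": 0},
  {"dx": 0, "dy": 0, "dz": 0.35, "rx": 0, "ry": 0, "rz": 0, "claw": 0},
  {"dx": 0, "dy": 0, "dz": 0.3, "rx": 0, "ry": 0, "rz": 0, "claw": 0},
  {"dx": 0, "dy": 0, "dz": 0.2, "rx": 0, "ry": 0, "rz": 0, "claw": 0},
  {"dx": 0, "dy": 0, "dz": 0, "rx": 0, "ry": 0, "rz": 0, "claw": 0},
  {"dx": 0, "dy": 0, "dz": 0, "rx": 0, "ry": 0, "rz": 0, "claw": 0},
  {"dx": 0, "dy": 0, "dz": 0, "rx": 0, "ry": 0, "rz": 0, "claw": 0},
])

```text
time_s: 23.05
ee_pos: [0.6242, -0.2549, 0.047]
eef_rot: [3.14, -0.002, 0.169]
force: [-0.0, 0.6, 0.5]
grip_width: 0.0942
grip_force: 0.0
```

```bash
python3 -c "
from h import *
go(.6225,-.2548,.036,9.7)"
```

```text
t 23.05 at [ 0.6242 -0.2549  0.047 ] yaw 9.7 q6 0.96 w 0.0942 | rz 0.0 shift [-0.016 -0.004  0.11 ]
```

Emit:
step_arm([
  {"dx": -0.01, "dy": 0, "dz": 0.11, "rx": 0, "ry": 0, "rz": 0, "claw": 0},
  {"dx": 0, "dy": 0, "dz": 0, "rx": 0, "ry": 0, "rz": 0, "claw": 0.4},
  {"dx": 0, "dy": 0, "dz": 0, "rx": 0, "ry": 0, "rz": 0, "claw": 0.5},
  {"dx": 0, "dy": 0, "dz": 0, "rx": 0, "ry": 0, "rz": 0, "claw": 1},
  {"dx": 0, "dy": 0, "dz": 0, "rx": 0, "ry": 0, "rz": 0, "claw": 1},
  {"dx": 0, "dy": 0, "dz": 0, "rx": 0, "ry": 0, "rz": 0, "claw": 1},
  {"dx": 0, "dy": 0, "dz": 0, "rx": 0, "ry": 0, "rz": 0, "claw": 1},
  {"dx": 0, "dy": 0, "dz": 0, "rx": 0, "ry": 0, "rz": 0, "claw": 1},
  {"dx": 0, "dy": 0, "dz": 0, "rx": 0, "ry": 0, "rz": 0, "claw": 1},
  {"dx": 0, "dy": 0, "dz": 0, "rx": 0, "ry": 0, "rz": 0, "claw": 1},
], grip_force=20)

```text
time_s: 24.05
ee_pos: [0.6226, -0.2551, 0.0341]
eef_rot: [3.142, -0.0, 0.169]
force: [-0.4, -0.6, -1.0]
grip_width: 0.035
grip_force: 20.0
```

```bash
python3 -c "
from h import *
go(.455,.2335,.16,9.7)"
```

```text
t 24.05 at [ 0.6226 -0.2551  0.0341] yaw 9.7 q6 0.96 w 0.035 | rz -0.0 shift [-0.829 -5.098 -1.259]
```

Emit:
step_arm([
  {"dx": 0, "dy": 0, "dz": -0.2, "rx": 0, "ry": 0, "rz": 0, "claw": 1},
  {"dx": 0, "dy": 0, "dz": -0.35, "rx": 0, "ry": 0, "rz": 0, "claw": 1},
  {"dx": 0, "dy": 0, "dz": -0.35, "rx": 0, "ry": 0, "rz": 0, "claw": 1},
  {"dx": 0, "dy": 0, "dz": -0.36, "rx": 0, "ry": 0, "rz": 0, "claw": 1},
  {"dx": -0.02, "dy": -0.12, "dz": 0, "rx": 0, "ry": 0, "rz": 0, "claw": 1},
  {"dx": -0.04, "dy": -0.25, "dz": 0, "rx": 0, "ry": 0, "rz": 0, "claw": 1},
  {"dx": -0.06, "dy": -0.35, "dz": 0, "rx": 0, "ry": 0, "rz": 0, "claw": 1},
  {"dx": -0.06, "dy": -0.36, "dz": 0, "rx": 0, "ry": 0, "rz": 0, "claw": 1},
  {"dx": -0.06, "dy": -0.36, "dz": 0, "rx": 0, "ry": 0, "rz": 0, "claw": 1},
  {"dx": -0.06, "dy": -0.36, "dz": 0, "rx": 0, "ry": 0, "rz": 0, "claw": 1},
])

```text
time_s: 25.05
ee_pos: [0.5616, -0.0811, 0.1593]
eef_rot: [-3.141, 0.001, 0.169]
force: [0.7, -0.3, -0.3]
grip_width: 0.0344
grip_force: 20.0
```

Emit:
step_arm([
  {"dx": -0.06, "dy": -0.36, "dz": 0, "rx": 0, "ry": 0, "rz": 0, "claw": 1},
  {"dx": -0.06, "dy": -0.36, "dz": 0, "rx": 0, "ry": 0, "rz": 0, "claw": 1},
  {"dx": -0.06, "dy": -0.36, "dz": 0, "rx": 0, "ry": 0, "rz": 0, "claw": 1},
  {"dx": -0.06, "dy": -0.36, "dz": 0, "rx": 0, "ry": 0, "rz": 0, "claw": 1},
  {"dx": -0.06, "dy": -0.36, "dz": 0, "rx": 0, "ry": 0, "rz": 0, "claw": 1},
  {"dx": -0.06, "dy": -0.36, "dz": 0, "rx": 0, "ry": 0, "rz": 0, "claw": 1},
  {"dx": -0.06, "dy": -0.36, "dz": 0, "rx": 0, "ry": 0, "rz": 0, "claw": 1},
  {"dx": -0.06, "dy": -0.36, "dz": 0, "rx": 0, "ry": 0, "rz": 0, "claw": 1},
  {"dx": -0.03, "dy": -0.3, "dz": 0, "rx": 0, "ry": 0, "rz": 0, "claw": 1},
  {"dx": 0, "dy": 0, "dz": 0, "rx": 0, "ry": 0, "rz": 0, "claw": 1},
])

```text
time_s: 26.05
ee_pos: [0.4574, 0.2248, 0.1594]
eef_rot: [-3.141, 0.001, 0.173]
force: [-0.2, 0.2, -1.6]
grip_width: 0.0348
grip_force: 20.0
```

Emit:
step_arm([
  {"dx": 0, "dy": 0, "dz": 0, "rx": 0, "ry": 0, "rz": 0, "claw": 1},
  {"dx": 0, "dy": 0, "dz": 0, "rx": 0, "ry": 0, "rz": 0, "claw": 1},
  {"dx": 0, "dy": 0, "dz": 0, "rx": 0, "ry": 0, "rz": 0, "claw": 1},
])

```text
time_s: 26.35
ee_pos: [0.4591, 0.2214, 0.1599]
eef_rot: [3.142, 0.0, 0.168]
force: [0.5, -0.4, -0.2]
grip_width: 0.0349
grip_force: 20.0
```

```bash
python3 -c "
from h import *
go(.455,.2335,.0385,9.7)
p,W=look((.455,.2335),-.002,.008,.055,True)
cv2.imwrite('pics/w6.png',p['img'][:,:,::-1])"
```

```text
t 26.35 at [0.4591 0.2214 0.1599] yaw 9.6 q6 1.78 w 0.0349 | rz -0.001 shift [-0.02  -0.127  1.214]
(array([453.4, 236.6]), array([49.8, 49.6]), 45.1, 1904) z 0.0043
```

View pics/w6.png

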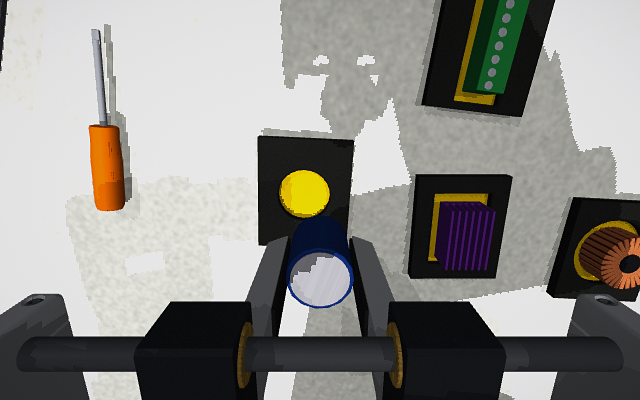

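The capacitor is held upright at (320,275); its nest recess shows fully at (304,193). Shift and lower.

Emit:
step_arm([
  {"dx": -0.03, "dy": -0.15, "dz": 0, "rx": 0, "ry": 0, "rz": 0, "claw": 1},
  {"dx": 0, "dy": 0, "dz": 0.3, "rx": 0, "ry": 0, "rz": 0, "claw": 1},
  {"dx": 0, "dy": 0, "dz": 0.3, "rx": 0, "ry": 0, "rz": 0, "claw": 1},
  {"dx": 0, "dy": 0, "dz": 0.25, "rx": 0, "ry": 0, "rz": 0, "claw": 1},
  {"dx": 0, "dy": 0, "dz": 0.14, "rx": 0, "ry": 0, "rz": 0, "claw": 1},
  {"dx": 0, "dy": 0, "dz": 0.1, "rx": 0, "ry": 0, "rz": 0, "claw": 1},
  {"dx": 0, "dy": 0, "dz": 0.05, "rx": 0, "ry": 0, "rz": 0, "claw": 1},
  {"dx": 0, "dy": 0, "dz": 0, "rx": 0, "ry": 0, "rz": 0, "claw": 1},
  {"dx": 0, "dy": 0, "dz": 0, "rx": 0, "ry": 0, "rz": 0, "claw": 1},
  {"dx": 0, "dy": 0, "dz": 0, "rx": 0, "ry": 0, "rz": 0, "claw": 1},
])

```text
time_s: 27.4
ee_pos: [0.4539, 0.2367, 0.0468]
eef_rot: [-3.141, -0.001, 0.169]
force: [-0.2, -0.6, -0.9]
grip_width: 0.0345
grip_force: 20.0
```

```bash
python3 -c "
from h import *
go(.454,.2353,.0383,9.7)"
```

```text
t 27.4 at [0.4539 0.2367 0.0468] yaw 9.7 q6 1.81 w 0.0345 | rz -0.0 shift [-0.001  0.014  0.085]
```

Emit:
step_arm([
  {"dx": 0, "dy": 0.01, "dz": 0.03, "rx": 0, "ry": 0, "rz": 0, "claw": 1},
  {"dx": 0, "dy": 0, "dz": 0.03, "rx": 0, "ry": 0, "rz": 0, "claw": 1},
  {"dx": 0, "dy": 0, "dz": 0.02, "rx": 0, "ry": 0, "rz": 0, "claw": 1},
  {"dx": 0, "dy": 0, "dz": 0, "rx": 0, "ry": 0, "rz": 0, "claw": 1},
  {"dx": 0, "dy": 0, "dz": 0, "rx": 0, "ry": 0, "rz": 0, "claw": 1},
  {"dx": 0, "dy": 0, "dz": 0, "rx": 0, "ry": 0, "rz": 0, "claw": 1},
])

```text
time_s: 28.0
ee_pos: [0.4536, 0.2355, 0.038]
eef_rot: [3.142, 0.0, 0.169]
force: [-0.0, -0.2, -0.4]
grip_width: 0.0345
grip_force: 20.0
```

```bash
python3 -c "
from h import *
go(.454,.2353,.0383,9.7)"
```

```text
t 28.0 at [0.4536 0.2355 0.038 ] yaw 9.7 q6 1.81 w 0.0345 | rz -0.0 shift [ 0.004  0.002 -0.003]
```

Emit:
step_arm([
  {"dx": 0, "dy": 0, "dz": 0.005, "rx": 0, "ry": 0, "rz": 0, "claw": 0.58},
  {"dx": 0, "dy": 0, "dz": 0, "rx": 0, "ry": 0, "rz": 0, "claw": 0.5},
  {"dx": 0, "dy": 0, "dz": 0, "rx": 0, "ry": 0, "rz": 0, "claw": 0.3},
  {"dx": 0, "dy": 0, "dz": 0, "rx": 0, "ry": 0, "rz": 0, "claw": 0.2},
  {"dx": 0, "dy": 0, "dz": -0.2, "rx": 0, "ry": 0, "rz": 0, "claw": 0.2},
  {"dx": 0, "dy": 0, "dz": -0.3, "rx": 0, "ry": 0, "rz": 0, "claw": 0.1},
  {"dx": 0, "dy": 0, "dz": -0.4, "rx": 0, "ry": 0, "rz": 0, "claw": 0},
  {"dx": 0, "dy": 0, "dz": -0.4, "rx": 0, "ry": 0, "rz": 0, "claw": 0},
  {"dx": 0, "dy": 0, "dz": -0.3, "rx": 0, "ry": 0, "rz": 0, "claw": 0},
  {"dx": 0, "dy": 0, "dz": 0, "rx": 0, "ry": 0, "rz": 0, "claw": 0},
])

```text
time_s: 29.0
ee_pos: [0.4549, 0.2361, 0.2017]
eef_rot: [-3.14, -0.007, 0.169]
force: [-0.0, -0.3, -0.2]
grip_width: 0.0942
grip_force: 0.0
```

```bash
python3 -c "
from h import *
p,W=look((.454,.235),.043,.07,.05)
look((.454,.235),-.002,.008,.055,True)
look((.444,.075),.018,.06,.06)
look((.613,.098),.02,.06,.06)
look((.445,-.087),.02,.06,.06)
cv2.imwrite('pics/w7.png',p['img'][:,:,::-1])"
```

```text
(array([454. , 235.8]), array([34.2, 33.4]), 9.6, 992) z 0.0543
(array([458.7, 237.6]), array([50.8, 38.7]), -77.0, 550) z 0.0042
(array([442.8,  75.8]), array([60.6, 41.1]), 9.8, 2504) z 0.033
(array([612.3,  99.4]), array([75.8, 25.4]), 2.0, 2946) z 0.0336
(array([445.7, -85.2]), array([56.2, 55.4]), 32.0, 2406) z 0.0334
```

View pics/w7.png

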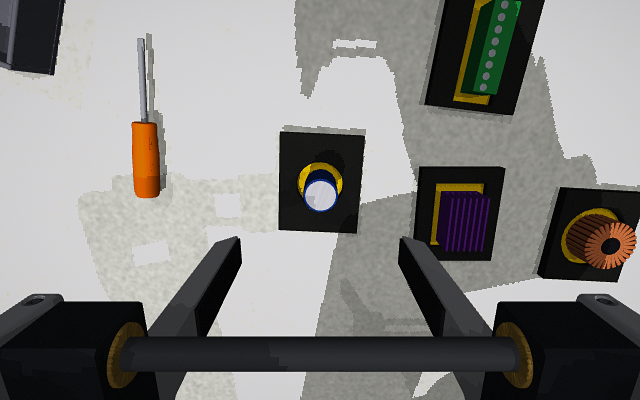

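All four parts stand upright in their nests: capacitor (320,190), heatsink (463,222), strip (490,50) and coil (605,245). Each top sits about 4 mm higher than on the bench, as it should, and the gripper is clear. The screwdriver is undisturbed.

```bash
python3 -c "
from station import hand_in
print(hand_in())"
```

```text
the job is handed in; nothing more can be done
None
```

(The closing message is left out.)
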